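# Sort keyed hubs on a key gauge rack

## Robot

A 6-joint arm with a two-finger parallel gripper is mounted at the origin on the work surface. World frame = base frame: x ahead of the robot, y to its left, z up, the work surface at z = 0. Lengths are in m, angles in degrees, forces in N, time in s.
With the tool pointing down it reaches from about 0.25 to 0.725 m from the base axis. Payload 9.7 kg.
Tool frame: the origin (TCP) lies midway between the tips of the shut fingers; the grasp point (between the pads) lies 19 mm behind it; y points along the fingers, x is the direction in which the jaws open and shut, and the axes are right-handed (so a half turn about y gives the same grasp; the last joint's range is limited). The gripper opens to 85 mm and grips with 20 to 120 N. Pads are 22 mm wide; open, the fingers measure 114 mm over their backs; the gripper's body (76 mm by 85 mm) begins 54 mm behind the grasp point. The pads swing forward as they close: fully open they stand 13 mm farther back than shut.
Start: joints at [75.86, 4.979, 10.078, 95.1, 0, 90], TCP at [0.134, 0.533, 0.231] pointing down, gripper open.
Joint ranges: [-179.16, 179.16], [-48.56, 103.87], [-65.8, 70.77], [-126.05, 130.52], [-82.76, 87.17], [-180, 180]. Speed limits (degrees/s): [127.2, 127.2, 147.25, 180, 180, 180].

## Interface

Orientations are given as [roll, pitch, yaw] about the fixed x, y, z axes, in that order (R = Rz(yaw) Ry(pitch) Rx(roll)).
In Python, from workcell import get_obs, camera, job_done gives the robot as it stands.
- The arm moves only by the tool play_rows, never from a script. Its argument "moves" is a list of rows, each a list of 3 entries, a list of its own where there are three numbers: the turn, a rotation vector about the tool's x, y, z in degrees, then the shift along the tool's x, y, z in m, then the opening in per cent of the stroke, from 0 (shut) to 100 (fully open). A call has exactly 5 rows; each row is the pose to reach, as a shift and turn from the pose commanded when the call began, along the tool's axes at that moment; what a row does not reach only later rows make up. A row lasts 1/10 s, in which the tool goes at most 50 mm and 8.59 degrees, less where a joint would pass 70% of its speed; a pose out of reach is approached as far as the arm can. A call with a gripper value outside its range is refused whole. The fingers move at their own pace and stop on an object; "grip_force" is the grip in N (left out, the last holds). Time passes only in rows, so rows that repeat a pose let the fingers close, or fill a call up. It gives the time, the measured TCP pose, the force and the opening at its end, in the units of the state.
- get_obs(): the state, without advancing time (a new reading comes with each control period).
- camera(name): name is "scene" or "top" or "wrist"; returns a dict with "img" (384x512x3 uint8, red, green, blue), "fov_y" (degrees; the focal length in pixels is half the picture's height over the tangent of half this angle, whatever the lens; pixels are square), "cx", "cy" (the principal point, pixels), "world_from_camera" (4x4, takes a point from camera to world coordinates). Camera axes: x right, y up, looking along -z (the intrinsics and any distortion apply to the point x, -y, -z); pixel columns grow to the right and rows downward; lengths in m; the calibration is good to about 2 mm. A picture is of the moment at which its call begins. There is no depth.
- job_done(): hands the job in, once; it reports no verdict.
The state is a dict: "time": time; "q": joint angles; "qd": joint speeds; "joint_efforts": joint torques, N m; "ee_pos": TCP position; "tcp_rot": TCP orientation; "wrist_force": force on the tool from outside, world axes, zero at the start; "torque": the same for the moment, N m; "opening": finger opening in m.
Only numpy, scipy, OpenCV 4.12 (cv2) and the standard library are available. Lean on these libraries where they do the work, as an engineer would, in place of code of your own. Each camera call takes 0.05 s, during which the arm holds its last target.

## Task

Each of the three aluminium hubs on the gauge rack has a keyway slot in its top, left of, right of, or right over its shaft, and each end plate of the rack carries brass keys on one side of the shafts. Push the two hubs whose slots are off-centre along their shafts, each fully home against the end plate whose keys enter its slot; the hub with the central slot fits neither end, so leave it where it is, do not knock the two solenoids about, and let go of everything.

Things in the scene. Friction and masses are not known exactly. Their poses are not given: they have to be found in the camera images.
- rack: fixed blue rack: deck 300 (x) by 320 (y), 10 thick, with three level steel shafts along x, 32 diameter, at y = -110, 0, +110, tops 50 above the bench. Origin: centre of underside; x along the shafts, away from the robot (yaw up to 0.25); y left. Free shaft between the end plates: x -120 to +120. Oiled: hubs slide easily when pushed on the end face above the shaft (50 to 72 above the bench).
- end_left: grey end plate, 14 thick (x), 300 wide, 76 high. Above each shaft, on both faces, brass keys: 7 wide, 26 long, up to 68 above the bench, centred +11.5 in y from the shaft. Origin: plate centre at bench level; axes as rack. Stands at rack x = -127 or +127 (varies). A hub flush on it has its centre 35 away along x; a hub with the wrong slot stops at 61.
- end_right: grey end plate, 14 thick (x), 300 wide, 76 high. Above each shaft, on both faces, brass keys: 7 wide, 26 long, up to 68 above the bench, centred -11.5 in y from the shaft. Origin: plate centre at bench level; axes as rack. Stands at rack x = -127 or +127 (varies). A hub flush on it has its centre 35 away along x; a hub with the wrong slot stops at 61.
- hub_left: aluminium block threaded on one of the three shafts (which varies) with 1.5 mm play; sits on the deck, can only slide along the shaft; 56 long (x, along the shaft), 70 wide, 62 high, 0.45 kg. Origin: centre of underside; axes parallel to the rack's. Starts within 20 of the shaft's middle. Open slot 12 wide along its whole top, centred at y = +11.5; fits the keys of end_left only.
- hub_right: aluminium block threaded on one of the three shafts (which varies) with 1.5 mm play; sits on the deck, can only slide along the shaft; 56 long (x, along the shaft), 70 wide, 62 high, 0.45 kg. Origin: centre of underside; axes parallel to the rack's. Starts within 20 of the shaft's middle. Open slot 12 wide along its whole top, centred at y = -11.5; fits the keys of end_right only.
- hub_centre: aluminium block threaded on one of the three shafts (which varies) with 1.5 mm play; sits on the deck, can only slide along the shaft; 56 long (x, along the shaft), 70 wide, 62 high, 0.45 kg. Origin: centre of underside; axes parallel to the rack's. Starts within 20 of the shaft's middle. Open slot 12 wide along its whole top, centred at y = 0; fits neither end.
- solenoid_1: starter solenoid standing loose on the bench: steel can 52 diameter, 62 high, black cap and two copper studs, 104 high in all; a bystander. Origin: centre of its underside.
- solenoid_2: starter solenoid standing loose on the bench: steel can 52 diameter, 62 high, black cap and two copper studs, 104 high in all; a bystander. Origin: centre of its underside.
Mind the look-alikes: they are no part of the job. What is shaped like the hub_right but turquoise is not meant.

How it is judged (in metres and radians):
At the end, for the whole second after the job is handed in: hub_left is home on the keys of end_left and hub_right on the keys of end_right, each with its end face within 6 mm of the plate, both at rest (x of hub_left in the frame of end_left between -0.041 and 0.041 m and linear speed of each of hub_left, hub_right below 0.02 m/s and x of hub_right in the frame of end_right between -0.041 and 0.041 m); the robot touches nothing.
It fails at once if the hub with the central slot was moved more than 15 mm (distance of hub_centre from where it was at the start of the episode above 0.015 m).
It fails at once if a solenoid was moved more than 30 mm or knocked over (distance of any of solenoid_1, solenoid_2 from where it was at the start of the episode above 0.03 m or angle between any of solenoid_1, solenoid_2's own z axis and vertical above 0.5 rad).
It also fails if it takes over 42 s, if anything falls off the work surface, if the arm or the gripper's body presses on something with over 40 N, if the wrist force passes 120 N, or if a joint passes its speed limit or range.

## Working session

There is one attempt and no reset: what is moved stays moved. The work goes in short steps, Python scripts to look and compute and a tool call to move; the robot and the scene stay as the last step left them, time stands still between calls to the robot, and variables do not carry over. Pictures are saved under pics/ and viewed, and the job is handed in when it is done.

Besides the shell and the picture viewer there is one more tool, called after ">>>" by a JSON object that holds its "method" and its "body", one argument or row to a line. play_rows: Moves the arm, as the interface text tells. Its arguments: {"type":"object","properties":{"moves":{"type":"array"},"grip_force":{"type":"number"}},"required":["moves"]}

```bash
mkdir -p pics; ls; python3 - <<'E'
from workcell import get_obs,camera
import cv2,pickle
d={}
for n in("scene","top","wrist"):
    c=camera(n);d[n]=c;cv2.imwrite(f"pics/{n}0.png",c["img"][:,:,::-1])
    print(n,{k:v for k,v in c.items() if k!="img"})
pickle.dump(d,open("c0.pkl","wb"))
print(get_obs())
E
```

```text
pics
scene {'fov_y': 49.43508034281593, 'cx': 249.91135997241872, 'cy': 191.40440244485967, 'world_from_camera': array([[-0.43804529, -0.53201998,  0.72461788,  1.42027831],
       [ 0.89875414, -0.27613733,  0.34057184,  0.40569385],
       [ 0.01890302,  0.8004392 ,  0.59911581,  0.72640647],
       [ 0.        ,  0.        ,  0.        ,  1.        ]])}
top {'fov_y': 48.500762903436794, 'cx': 254.07929411456655, 'cy': 194.94204856229445, 'world_from_camera': array([[ 0.01073656,  0.99338176, -0.1143565 ,  0.39082388],
       [-0.99993442,  0.01112194,  0.00273251,  0.02446846],
       [ 0.0039863 ,  0.11431967,  0.99343602,  1.58430407],
       [ 0.        ,  0.        ,  0.        ,  1.        ]])}
wrist {'fov_y': 69.66243417083454, 'cx': 252.41843502927733, 'cy': 195.12953630519686, 'world_from_camera': array([[ 0.24324956, -0.92629819, -0.28775217,  0.06057745],
       [ 0.96996007,  0.2314824 ,  0.07478877,  0.5518698 ],
       [-0.00266714, -0.29730045,  0.95478025,  0.37299012],
       [ 0.        ,  0.        ,  0.        ,  1.        ]])}
{'time': 0.15, 'q': array([ 7.58611058e+01,  5.00201791e+00,  1.00452288e+01,  9.50993986e+01,
       -1.62128331e-03,  8.99998298e+01]), 'qd': array([ 0.015831  , -0.13617525,  0.11960567, -0.09472464, -0.10731007,
       -0.01296601]), 'joint_efforts': array([ 7.23351313e-04, -5.20764399e+01,  4.65043187e+01,  1.38989478e-02,
        3.97613633e-05,  2.26451033e-05]), 'ee_pos': array([0.13431565, 0.53316782, 0.23076672]), 'tcp_rot': array([-9.00016211e+01,  5.61877182e-02,  7.58612760e+01]), 'wrist_force': array([-0.70401689, -0.03223277,  0.46260488]), 'torque': array([ 0.04280502, -0.02560211,  0.0288245 ]), 'opening': 0.08564067682066646}
```

View pics/scene0.png

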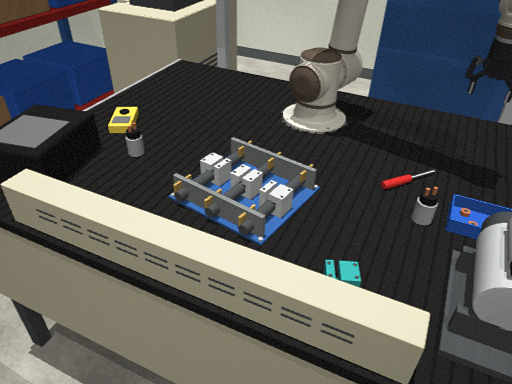

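View pics/top0.png

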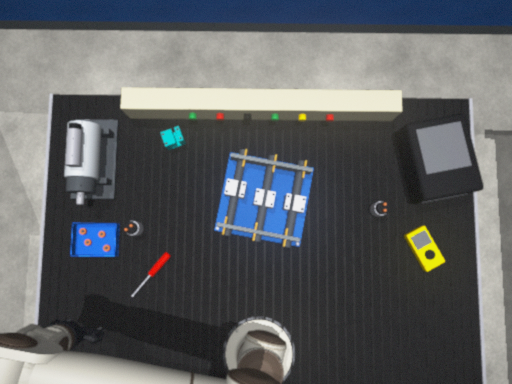

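View pics/wrist0.png

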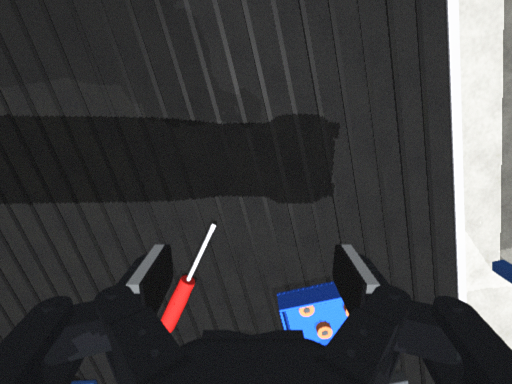

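```bash
python3 - <<'E'
import cv2
a=cv2.imread("pics/top0.png");cv2.imwrite("pics/topz.png",cv2.resize(a[130:290,180:380],None,fx=3.9,fy=3.7,interpolation=cv2.INTER_CUBIC))
a=cv2.imread("pics/scene0.png");cv2.imwrite("pics/scenez.png",cv2.resize(a[120:340,100:400],None,fx=2.6,fy=2.6,interpolation=cv2.INTER_CUBIC))
E
```

```text
(no output)
```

View pics/topz.png

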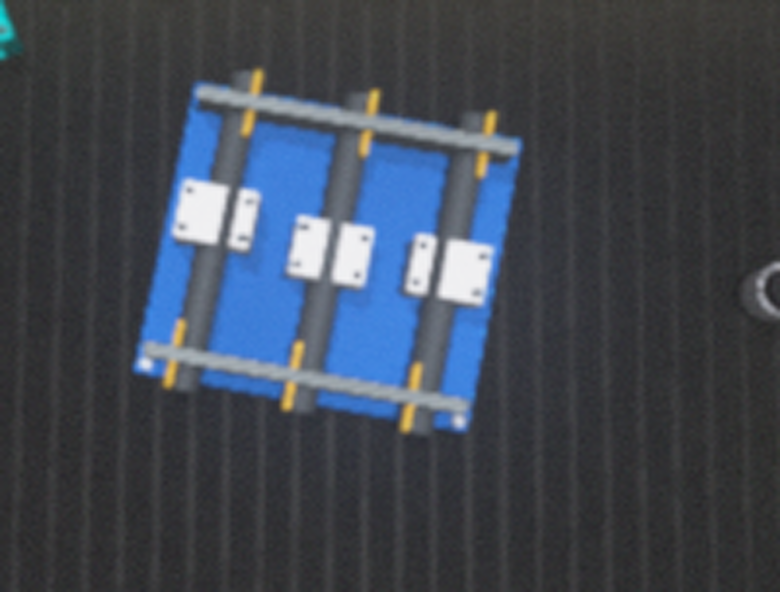

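View pics/scenez.png

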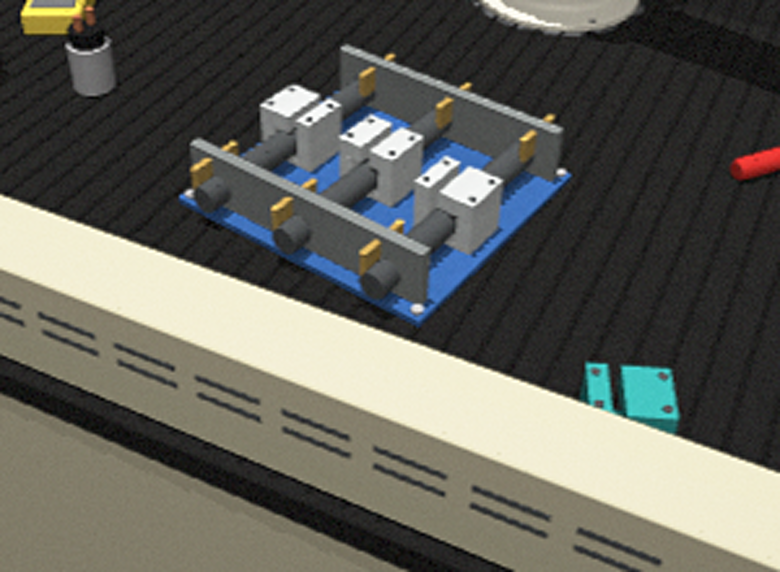

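The top view shows the far plate's keys right of the shafts, around (300,165) in the full image, so end_right stands at +127. The near plate's keys are on the left, so end_left stands at -127. The left hub at (235,187) has its slot on the right, making it hub_right. The middle hub's slot is central. The right hub at (295,203) has its slot on the left, making it hub_left. Next I measure.

```bash
cat > h.py <<'E'
import numpy as np,cv2,pickle
def K(c):
    h=c["img"].shape[0];f=h/2/np.tan(np.radians(c["fov_y"]/2));return f
def ray(c,uv):
    f=K(c);u,v=uv;d=np.array([(u-c["cx"])/f,-(v-c["cy"])/f,-1.])
    T=c["world_from_camera"];return T[:3,3],T[:3,:3]@d
def onz(c,uv,z):
    o,d=ray(c,uv);return o+d*(z-o[2])/d[2]
def tri(c1,p1,c2,p2):
    A=[];b=[]
    for c,p in((c1,p1),(c2,p2)):
        o,d=ray(c,p);d=d/np.linalg.norm(d);M=np.eye(3)-np.outer(d,d);A.append(M);b.append(M@o)
    return np.linalg.lstsq(np.vstack(A),np.hstack(b),rcond=None)[0]
E
python3 - <<'E'
from h import *
d=pickle.load(open("c0.pkl","rb"));np.set_printoptions(precision=4,suppress=True)
c=d["top"];im=c["img"].astype(int)
hsv=cv2.cvtColor(c["img"],cv2.COLOR_RGB2HSV)
def blobs(m,x0,x1,y0,y1,mn):
    q=np.zeros_like(m);q[y0:y1,x0:x1]=m[y0:y1,x0:x1]
    n,l,s,ce=cv2.connectedComponentsWithStats(q,connectivity=4)
    return [(ce[i],s[i][4],cv2.minAreaRect(np.argwhere(l==i)[:,::-1].astype(np.float32))) for i in range(1,n) if s[i][4]>=mn]
w=((hsv[:,:,1]<50)&(hsv[:,:,2]>160)).astype(np.uint8)
print("white")
for ce,a,r in blobs(w,215,315,150,245,15): print(ce,a,r[1],onz(c,ce,.072))
b=((hsv[:,:,0]>15)&(hsv[:,:,0]<32)&(hsv[:,:,1]>110)&(hsv[:,:,2]>90)).astype(np.uint8)
print("brass")
for ce,a,r in blobs(b,210,320,140,250,5): print(ce,a,onz(c,ce,.068))
bl=((hsv[:,:,0]>100)&(hsv[:,:,0]<125)&(hsv[:,:,1]>120)).astype(np.uint8)
q=np.zeros_like(bl);q[145:250,210:320]=bl[145:250,210:320]
r=cv2.minAreaRect(np.argwhere(q)[:,::-1].astype(np.float32));print(r)
P=[onz(c,p,.010) for p in cv2.boxPoints(r)];print(np.array(P),np.mean(P,0),[np.linalg.norm(P[i]-P[i-1]) for i in range(4)])
c=d["scene"];hsv=cv2.cvtColor(c["img"],cv2.COLOR_RGB2HSV)
w=((hsv[:,:,1]<50)&(hsv[:,:,2]>205)).astype(np.uint8)
print("scene white")
for ce,a,r in blobs(w,190,300,145,220,8): print(ce,a)
E
```

```text
white
[270.8505 161.7784] 194 (81.58087921142578, 2.9470155239105225) [ 0.6859 -0.0388  0.072 ]
[231.1302 186.8229] 192 (11.7669677734375, 16.473756790161133) [0.5932 0.1027 0.072 ]
[241.9775 188.9213] 89 (5.687368392944336, 16.081523895263672) [0.5861 0.0638 0.072 ]
[258.8643 196.4929] 140 (8.765386581420898, 16.368019104003906) [0.5595 0.0032 0.072 ]
[269.7113 198.4718] 142 (8.713146209716797, 16.439897537231445) [ 0.5529 -0.0356  0.072 ]
[287.5    201.1596] 94 (5.687368392944336, 16.081523895263672) [ 0.5439 -0.0991  0.072 ]
[298.6513 203.0667] 195 (11.96308422088623, 16.473756790161133) [ 0.5375 -0.1389  0.072 ]
[257.2183 231.6376] 229 (83.5950698852539, 10.147808074951172) [0.4344 0.0078 0.072 ]
brass
[245.7143 151.3571] 14 [0.724  0.0523 0.068 ]
[275.1176 157.1765] 17 [ 0.7038 -0.0544  0.068 ]
[243.1333 163.0667] 15 [0.6808 0.0611 0.068 ]
[305.125 162.75 ] 16 [ 0.6845 -0.1629  0.068 ]
[273. 168.] 11 [ 0.664  -0.0469  0.068 ]
[302.8 173.6] 15 [ 0.6447 -0.1544  0.068 ]
[225.6 219.9] 10 [0.4749 0.1206 0.068 ]
[256.  225.5] 12 [0.4562 0.0123 0.068 ]
[223.2 231.4] 15 [0.434  0.1284 0.068 ]
[286.  231.5] 14 [ 0.4361 -0.0943  0.068 ]
[253.4444 237.2222] 18 [0.4147 0.0209 0.068 ]
[283.8824 242.8235] 17 [ 0.3961 -0.0869  0.068 ]
((263.97955322265625, 198.95838928222656), (87.7164535522461, 80.98616027832031), 10.684913635253906)
[[ 0.4382  0.1686  0.01  ]
 [ 0.7372  0.1186  0.01  ]
 [ 0.6789 -0.2055  0.01  ]
 [ 0.3821 -0.1488  0.01  ]] [ 0.5591 -0.0168  0.01  ] [np.float64(0.3222442209892798), np.float64(0.3031809043071813), np.float64(0.32928189304727196), np.float64(0.30210460273651274)]
scene white
[211.68  158.408] 125
[221.7455 162.8727] 55
[240.4216 170.0098] 102
[251.5333 174.8667] 105
[267.6197 185.9014] 71
[280.5801 191.1934] 181
```

```bash
cat > fit.py <<'E'
from h import *
np.set_printoptions(precision=4,suppress=True)
d=pickle.load(open("c0.pkl","rb"));T=d["top"];S=d["scene"]
tw=[(231.13,186.82),(241.98,188.92),(258.86,196.49),(269.71,198.47),(287.5,201.16),(298.65,203.07)]
sw=[(280.58,191.19),(267.62,185.90),(251.53,174.87),(240.42,170.01),(221.75,162.87),(211.68,158.41)]
X=np.array([tri(T,a,S,b) for a,b in zip(tw,sw)]);print("tri",X)
# brass fit in rack frame, z=.068
k=[(245.71,151.36),(243.13,163.07),(275.12,157.18),(273,168),(305.1,162.75),(302.8,173.6),(225.6,219.9),(223.2,231.4),(256,225.5),(253.44,237.2),(286,231.5),(283.9,242.8)]
W=np.array([onz(T,p,.068)[:2] for p in k])
M=[]
for y in(110,0,-110):
    for x in (127+20,127-20): M.append((x,y-11.5))
for y in(110,0,-110):
    for x in (-127+20,-127-20): M.append((x,y+11.5))
M=np.array(M)/1000
from scipy.optimize import least_squares
def f(p): 
    c,s=np.cos(p[2]),np.sin(p[2]);return (M@np.array([[c,s],[-s,c]])+p[:2]-W).ravel()
r=least_squares(f,[.55,0,-.17]);print("rack",r.x,np.degrees(r.x[2]),"rms",np.sqrt(np.mean(r.fun**2)))
np.save("rack.npy",r.x)
p=r.x;R=np.array([[np.cos(p[2]),-np.sin(p[2])],[np.sin(p[2]),np.cos(p[2])]])
print("tri rack",(X[:,:2]-p[:2])@R)
W2=np.array([onz(T,q,.072)[:2] for q in tw]);print("top rack",(W2-p[:2])@R)
for n,q in dict(R_in=(-70,110),R_end=(64-12,110),L_in=(70,-110),L_end=(-52,-110)).items(): print(n,p[:2]+R@np.array(q)/1000)
E
python3 fit.py
```

```text
tri [[ 0.5926  0.104   0.0731]
 [ 0.5858  0.0645  0.0725]
 [ 0.5592  0.0039  0.0726]
 [ 0.5523 -0.0345  0.0728]
 [ 0.5436 -0.0986  0.0723]
 [ 0.5367 -0.1373  0.0724]]
rack [ 0.5595 -0.017  -0.1758] -10.07445225173545 rms 0.001217523042884958
tri rack [[ 0.0114  0.1249]
 [ 0.0116  0.0848]
 [-0.004   0.0205]
 [-0.004  -0.0185]
 [-0.0014 -0.0831]
 [-0.0014 -0.1224]]
top rack [[ 0.0123  0.1238]
 [ 0.0121  0.0842]
 [-0.0035  0.0199]
 [-0.0033 -0.0195]
 [-0.001  -0.0836]
 [-0.0003 -0.1239]]
R_in [0.5098 0.1035]
R_end [0.6299 0.0822]
L_in [ 0.6092 -0.1376]
L_end [ 0.4891 -0.1162]
```

```bash
cat > go.py <<'E'
import sys
from h import *
from workcell import get_obs
from scipy.spatial.transform import Rotation as Ro
np.set_printoptions(precision=4,suppress=True)
p=np.load("rack.npy");c,s=np.cos(p[2]),np.sin(p[2])
x,y,z=map(float,sys.argv[1:4]);t=np.array([p[0]+c*x-s*y,p[1]+s*x+c*y,z])
o=get_obs();Rt=Ro.from_euler("xyz",o["tcp_rot"],degrees=True)
Rg=Ro.from_euler("xyz",[-90,0,90+np.degrees(p[2])],degrees=True)
e=o["ee_pos"];r=np.array([[c,s],[-s,c]])@(e[:2]-p[:2])
print("t",o["time"],"tcp",e,"rackxy",r,"rot",o["tcp_rot"],"open",o["opening"],"F",o["wrist_force"])
print("target",t,"shift",Rt.inv().apply(t-e),"turn",np.degrees((Rt.inv()*Rg).as_rotvec()))
E
python3 go.py -.052 .11 .2
```

```text
t 0.15 tcp [0.1343 0.5332 0.2308] rackxy [-0.5149  0.4673] rot [-90.0016   0.0562  75.8613] open 0.08564067682066646 F [-0.704  -0.0322  0.4626]
target [0.5275 0.1004 0.2   ] shift [-0.3236  0.0311 -0.487 ] turn [-0.0004 -4.0643 -0.0562]
```

>>> {"method": "play_rows", "body": {
  "moves": [
    [[0,-4.06,0],[-0.324,0.03,-0.487],0],
    [[0,-4.06,0],[-0.324,0.03,-0.487],0],
    [[0,-4.06,0],[-0.324,0.03,-0.487],0],
    [[0,-4.06,0],[-0.324,0.03,-0.487],0],
    [[0,-4.06,0],[-0.324,0.03,-0.487],0]
  ],
  "grip_force": 40
}}

```text
time: 0.65
ee_pos: [0.3029, 0.3468, 0.2183]
tcp_rot: [-90.0, -0.0, 80.0]
wrist_force: [0.0, 1.0, 0.3]
opening: 0.0123
```

```bash
python3 go.py -.052 .11 .2
```

```text
t 0.65 tcp [0.3029 0.3468 0.2183] rackxy [-0.3162  0.3133] rot [-90.0044  -0.0035  79.9502] open 0.012276661287276136 F [0.0325 1.0476 0.3314]
target [0.5275 0.1004 0.2   ] shift [-0.2034  0.0183 -0.2641] turn [0.0044 0.0247 0.0035]
```

>>> {"method": "play_rows", "body": {
  "moves": [
    [[0,0,0],[-0.203,0.018,-0.264],0],
    [[0,0,0],[-0.203,0.018,-0.264],0],
    [[0,0,0],[-0.203,0.018,-0.264],0],
    [[0,0,0],[-0.203,0.018,-0.264],0],
    [[0,0,0],[-0.203,0.018,-0.264],0]
  ]
}}

```text
time: 1.15
ee_pos: [0.4714, 0.1621, 0.2049]
tcp_rot: [-90.0, -0.0, 79.9]
wrist_force: [0.5, 1.1, 0.2]
opening: 0.0
```

```bash
python3 go.py -.052 .11 .12
```

```text
t 1.15 tcp [0.4714 0.1621 0.2049] rackxy [-0.1181  0.1609] rot [-90.0093  -0.012   79.9098] open 3.3999109354834566e-05 F [0.5066 1.1187 0.2103]
target [0.5275 0.1004 0.12  ] shift [-0.0509  0.0849 -0.0661] turn [ 0.0093 -0.0157  0.012 ]
```

>>> {"method": "play_rows", "body": {
  "moves": [
    [[0,0,0],[-0.051,0.04,-0.066],0],
    [[0,0,0],[-0.051,0.04,-0.066],0],
    [[0,0,0],[-0.051,0.085,-0.066],0],
    [[0,0,0],[-0.051,0.085,-0.066],0],
    [[0,0,0],[-0.051,0.085,-0.066],0]
  ]
}}

```text
time: 1.65
ee_pos: [0.5257, 0.1023, 0.1202]
tcp_rot: [-89.9, 0.0, 79.9]
wrist_force: [0.0, 0.3, 0.9]
opening: -0.0001
```

```bash
python3 go.py -.052 .11 .058; python3 - <<'E'
from workcell import camera
import cv2
for n in("top","wrist","scene"):
    a=camera(n)["img"][:,:,::-1]
    if n=="scene": a=cv2.resize(a[120:300,140:380],None,fx=3,fy=3)
    cv2.imwrite(f"pics/{n}1.png",a)
E
```

```text
t 1.65 tcp [0.5257 0.1023 0.1202] rackxy [-0.0542  0.1116] rot [-89.9014   0.0328  79.9238] open -0.00011399669603490534 F [0.0259 0.2581 0.908 ]
target [0.5275 0.1004 0.058 ] shift [-0.0015  0.0622 -0.0023] turn [-0.0986 -0.0017 -0.0328]
```

View pics/wrist1.png

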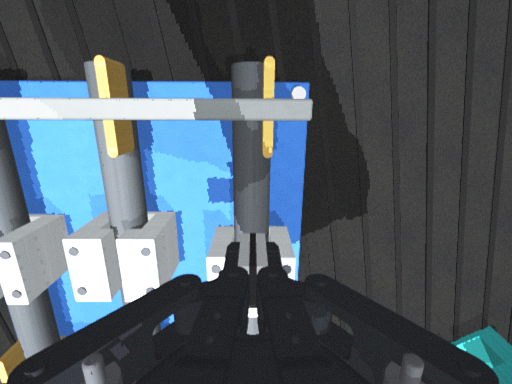

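View pics/scene1.png

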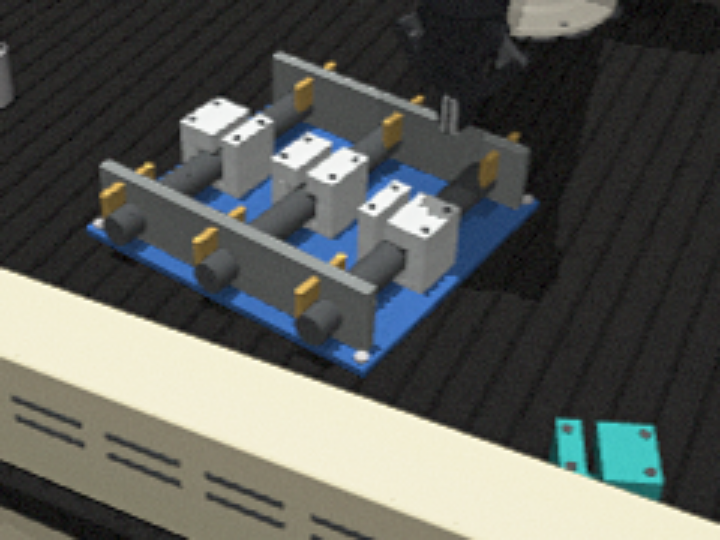

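The wrist view shows the fingertips at (250,240), over hub_right's shaft behind its near face. The fingers are slim, so I'll descend at rack y = +0.114, where they press solid metal beside the slot.

>>> {"method": "play_rows", "body": {
  "moves": [
    [[0,0,0],[0.003,0,0],0],
    [[0,0,0],[0.003,0.03,0],0],
    [[0,0,0],[0.003,0.05,0],0],
    [[0,0,0],[0.003,0.063,0],0],
    [[0,0,0],[0.003,0.063,0],0]
  ]
}}

```text
time: 2.3
ee_pos: [0.5263, 0.1054, 0.0561]
tcp_rot: [-89.9, 0.0, 80.0]
wrist_force: [0.4, -0.9, 0.0]
opening: 0.0001
```

```bash
python3 go.py .03 .114 .058; python3 - <<'E'
from workcell import camera
import cv2
for n in("top","scene"):
    a=camera(n)["img"][:,:,::-1]
    a=cv2.resize(a[120:300,140:380],None,fx=3,fy=3)
    cv2.imwrite(f"pics/{n}2.png",a)
E
```

```text
t 2.3 tcp [0.5263 0.1054 0.0561] rackxy [-0.0542  0.1148] rot [-89.9101   0.0334  79.9513] open 6.517435780731157e-05 F [ 0.4371 -0.8857  0.0003]
target [0.609 0.09  0.058] shift [-0.0008 -0.0021 -0.0841] turn [-0.0899  0.0257 -0.0334]
```

View pics/scene2.png

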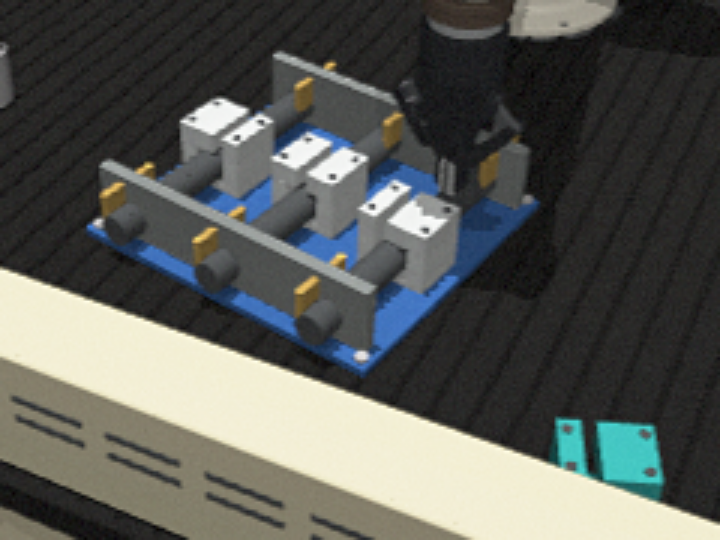

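>>> {"method": "play_rows", "body": {
  "moves": [
    [[0,0,0],[0,0,-0.015],0],
    [[0,0,0],[0,0,-0.025],0],
    [[0,0,0],[0,0,-0.032],0],
    [[0,0,0],[0,0,-0.04],0],
    [[0,0,0],[0,0,-0.05],0]
  ]
}}

```text
time: 2.9
ee_pos: [0.5766, 0.0964, 0.0572]
tcp_rot: [-90.0, -0.0, 79.9]
wrist_force: [-0.4, -0.7, 0.4]
opening: -0.0001
```

>>> {"method": "play_rows", "body": {
  "moves": [
    [[0,0,0],[0,0,-0.01],0],
    [[0,0,0],[0,0,-0.02],0],
    [[0,0,0],[0,0,-0.03],0],
    [[0,0,0],[0,0,-0.038],0],
    [[0,0,0],[0,0,-0.044],0]
  ]
}}

```text
time: 3.4
ee_pos: [0.6202, 0.0885, 0.0568]
tcp_rot: [-90.0, 0.0, 79.9]
wrist_force: [-1.4, 0.4, -0.1]
opening: -0.0003
```

```bash
python3 go.py .053 .114 .056; python3 - <<'E'
from workcell import camera
import cv2
for n in("top","scene"):
    a=camera(n)["img"][:,:,::-1]
    a=cv2.resize(a[120:300,140:380],None,fx=3,fy=3)
    cv2.imwrite(f"pics/{n}3.png",a)
E
```

```text
t 3.4 tcp [0.6202 0.0885 0.0568] rackxy [0.0413 0.1145] rot [-89.9873   0.0043  79.9117] open -0.00032323166947968566 F [-1.3865  0.4239 -0.1469]
target [0.6316 0.086  0.056 ] shift [-0.0005  0.0008 -0.0117] turn [-0.0127 -0.0138 -0.0043]
```

View pics/scene3.png

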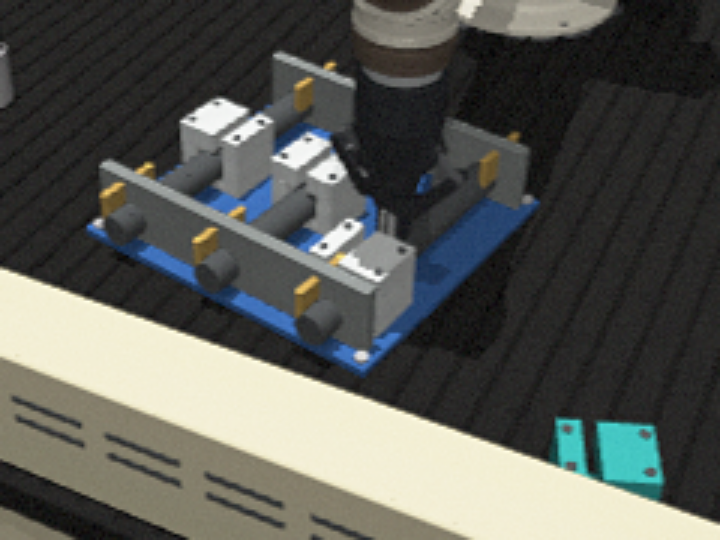

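View pics/top3.png

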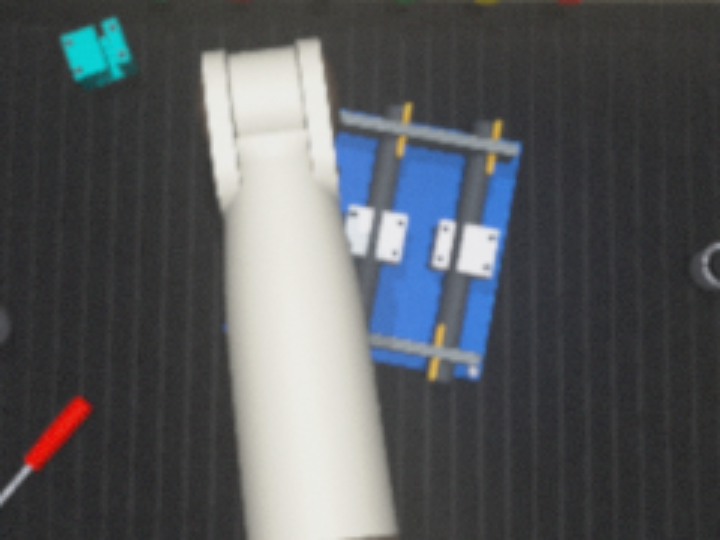

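The scene view shows hub_right at about (370,265), its slot taking the key, with a small gap left to the far plate. I'll push on slowly and watch the force.

>>> {"method": "play_rows", "body": {
  "moves": [
    [[0,0,0],[0,0,-0.003],0],
    [[0,0,0],[0,0,-0.006],0],
    [[0,0,0],[0,0,-0.009],0],
    [[0,0,0],[0,0,-0.011],0],
    [[0,0,0],[0,0,-0.012],0]
  ]
}}

```text
time: 4.0
ee_pos: [0.6297, 0.087, 0.0569]
tcp_rot: [-89.8, 0.0, 79.9]
wrist_force: [-13.0, 2.3, 6.1]
opening: -0.0001
```

```bash
python3 go.py .053 .114 .056
```

```text
t 4.0 tcp [0.6297 0.087  0.0569] rackxy [0.0509 0.1146] rot [-89.7854   0.0002  79.9434] open -9.284442703556513e-05 F [-13.0158   2.3096   6.0809]
target [0.6316 0.086  0.056 ] shift [-0.0006  0.0008 -0.0021] turn [-0.2146  0.0179 -0.0002]
```

>>> {"method": "play_rows", "body": {
  "moves": [
    [[0,0,0],[0,0,-0.001],0],
    [[0,0,0],[0,0,-0.002],0],
    [[0,0,0],[0,0,-0.002],0],
    [[0,0,0],[0,0,-0.002],0],
    [[0,0,0],[0,0,0],0]
  ]
}}

```text
time: 4.5
ee_pos: [0.6296, 0.0869, 0.0566]
tcp_rot: [-89.8, 0.0, 80.0]
wrist_force: [-1.8, 0.3, -0.6]
opening: 0.0002
```

```bash
python3 go.py -.0 .114 .14; python3 - <<'E'
from workcell import camera
import cv2
a=camera("scene")["img"][:,:,::-1]
cv2.imwrite("pics/scene4.png",cv2.resize(a[180:260,210:310],None,fx=6,fy=6,interpolation=cv2.INTER_CUBIC))
cv2.imwrite("pics/wrist4.png",camera("wrist")["img"][:,:,::-1])
E
```

```text
t 4.5 tcp [0.6296 0.0869 0.0566] rackxy [0.0508 0.1146] rot [-89.7972   0.0188  79.9503] open 0.00024952209795176385 F [-1.7862  0.3348 -0.557 ]
target [0.5794 0.0952 0.14  ] shift [-0.0006 -0.0832  0.0511] turn [-0.2028  0.0247 -0.0189]
```

View pics/scene4.png

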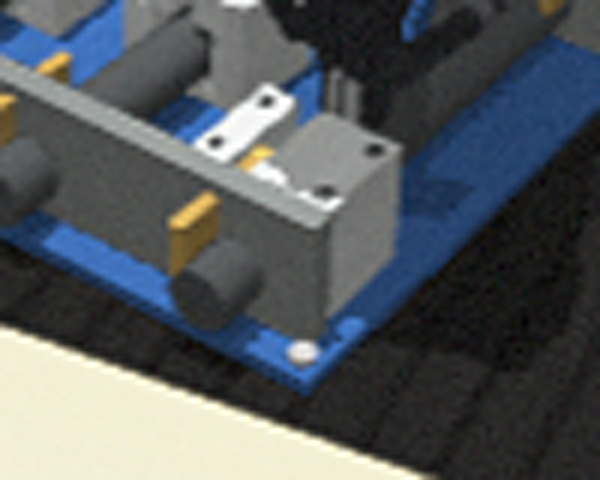

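View pics/wrist4.png

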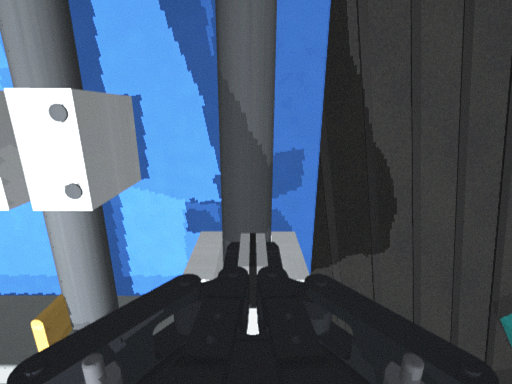

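Hub_right is flush against the far plate: in the scene zoom, the hub side meets the plate edge at (325,230). The 13 N reaction confirms it. Now I'll back off, rise and cross to hub_left.

>>> {"method": "play_rows", "body": {
  "moves": [
    [[0,0,0],[0,0,0.01],0],
    [[0,0,0],[0,-0.001,0.025],0],
    [[0,0,0],[0,-0.04,0.025],0],
    [[0,0,0],[0,-0.085,0.025],0],
    [[0,0,0],[0,-0.085,0.025],0]
  ]
}}

```text
time: 5.1
ee_pos: [0.6089, 0.0914, 0.1491]
tcp_rot: [-90.6, -0.2, 79.9]
wrist_force: [-0.4, -0.3, -0.0]
opening: 0.0002
```

```bash
python3 go.py .062 -.114 .14
```

```text
t 5.1 tcp [0.6089 0.0914 0.1491] rackxy [0.0296 0.1154] rot [-90.5612  -0.1796  79.9246] open 0.0002495570211901076 F [-0.4427 -0.3263 -0.0368]
target [ 0.6006 -0.1401  0.14  ] shift [-0.2294  0.0087 -0.0323] turn [ 0.5612 -0.0018  0.1796]
```

>>> {"method": "play_rows", "body": {
  "moves": [
    [[0,0,0],[-0.229,0,-0.034],0],
    [[0,0,0],[-0.229,0,-0.034],0],
    [[0,0,0],[-0.229,0,-0.034],0],
    [[0,0,0],[-0.229,0,-0.034],0],
    [[0,0,0],[-0.229,0,-0.034],0]
  ]
}}

```text
time: 5.6
ee_pos: [0.5996, -0.1435, 0.142]
tcp_rot: [-90.1, 0.0, 79.8]
wrist_force: [0.5, 0.6, -0.4]
opening: -0.0002
```

>>> {"method": "play_rows", "body": {
  "moves": [
    [[0,0,0],[0,0,0],0],
    [[0,0,0],[0,0.01,0],0],
    [[0,0,0],[0,0.02,0],0],
    [[0,0,0],[0,0.02,0],0],
    [[0,0,0],[0,0.02,0],0]
  ]
}}

```text
time: 6.1
ee_pos: [0.5999, -0.1393, 0.1214]
tcp_rot: [-89.9, -0.0, 80.0]
wrist_force: [0.1, 0.2, 0.4]
opening: 0.0
```

```bash
python3 go.py .062 -.114 .057; python3 - <<'E'
from workcell import camera
import cv2
a=camera("scene")["img"][:,:,::-1]
cv2.imwrite("pics/scene5.png",cv2.resize(a[120:300,140:380],None,fx=3,fy=3))
E
```

```text
t 6.1 tcp [ 0.5999 -0.1393  0.1214] rackxy [ 0.0611 -0.1133] rot [-89.9431  -0.0036  80.0056] open 4.0126539648362145e-05 F [0.0631 0.2471 0.4201]
target [ 0.6006 -0.1401  0.057 ] shift [-0.0007  0.0644 -0.0009] turn [-0.0569  0.08    0.0036]
```

View pics/scene5.png

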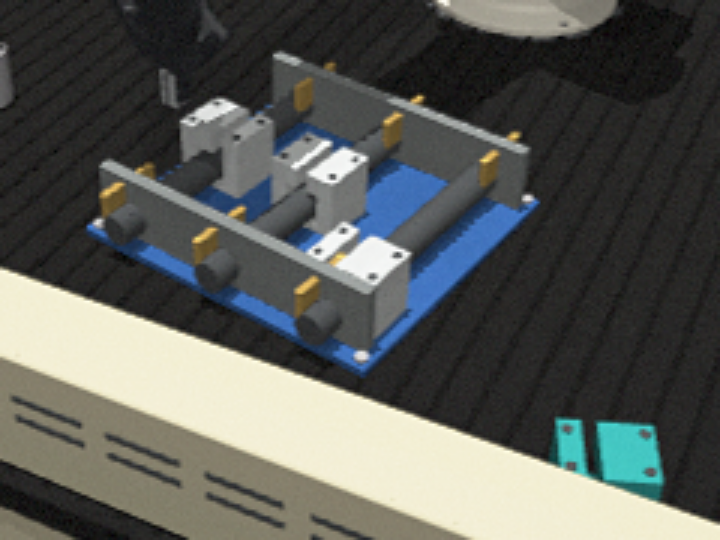

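Hub_right stays flush at (375,280). The fingers are over the right shaft, ahead of hub_left, so I descend.

>>> {"method": "play_rows", "body": {
  "moves": [
    [[0,0,0],[0,0.025,0],0],
    [[0,0,0],[0,0.05,0],0],
    [[0,0,0],[0,0.065,0],0],
    [[0,0,0],[0,0.065,0],0],
    [[0,0,0],[0,0.065,0],0]
  ]
}}

```text
time: 6.65
ee_pos: [0.6004, -0.1403, 0.0578]
tcp_rot: [-90.0, 0.0, 79.9]
wrist_force: [-0.0, 0.6, 0.2]
opening: -0.0002
```

```bash
python3 go.py -.051 -.114 .057
```

```text
t 6.65 tcp [ 0.6004 -0.1403  0.0578] rackxy [ 0.0618 -0.1142] rot [-90.0303   0.0031  79.9331] open -0.00020406409791790908 F [-0.0348  0.5579  0.2182]
target [ 0.4893 -0.1203  0.057 ] shift [0.0003 0.0007 0.1128] turn [ 0.0303  0.0075 -0.0031]
```

>>> {"method": "play_rows", "body": {
  "moves": [
    [[0,0,0],[0,0.001,0.015],0],
    [[0,0,0],[0,0.001,0.022],0],
    [[0,0,0],[0,0.001,0.03],0],
    [[0,0,0],[0,0.001,0.04],0],
    [[0,0,0],[0,0.001,0.05],0]
  ]
}}

```text
time: 7.15
ee_pos: [0.5505, -0.1316, 0.0565]
tcp_rot: [-90.0, 0.0, 79.9]
wrist_force: [1.1, 0.9, 0.5]
opening: -0.0001
```

>>> {"method": "play_rows", "body": {
  "moves": [
    [[0,0,0],[0,0,0.01],0],
    [[0,0,0],[0,0,0.02],0],
    [[0,0,0],[0,0,0.03],0],
    [[0,0,0],[0,0,0.04],0],
    [[0,0,0],[0,0,0.048],0]
  ]
}}

```text
time: 7.65
ee_pos: [0.5026, -0.1231, 0.056]
tcp_rot: [-90.0, 0.0, 79.9]
wrist_force: [1.2, 0.6, 0.4]
opening: 0.0002
```

>>> {"method": "play_rows", "body": {
  "moves": [
    [[0,0,0],[0,0,0.003],0],
    [[0,0,0],[0,0,0.006],0],
    [[0,0,0],[0,0,0.009],0],
    [[0,0,0],[0,0,0.011],0],
    [[0,0,0],[0,0,0.012],0]
  ]
}}

```text
time: 8.15
ee_pos: [0.4918, -0.1212, 0.056]
tcp_rot: [-90.0, 0.0, 79.9]
wrist_force: [0.5, 0.4, -0.3]
opening: 0.0
```

```bash
python3 go.py -.053 -.114 .057; python3 - <<'E'
from workcell import camera
import cv2
a=camera("scene")["img"][:,:,::-1]
cv2.imwrite("pics/scene6.png",cv2.resize(a[120:300,140:380],None,fx=3,fy=3))
E
```

```text
t 8.15 tcp [ 0.4918 -0.1212  0.056 ] rackxy [-0.0485 -0.1144] rot [-90.0051   0.0003  79.9189] open 4.7686652941824554e-05 F [ 0.5489  0.3556 -0.3267]
target [ 0.4874 -0.12    0.057 ] shift [ 0.0004 -0.001   0.0045] turn [ 0.0051 -0.0066 -0.0003]
```

View pics/scene6.png

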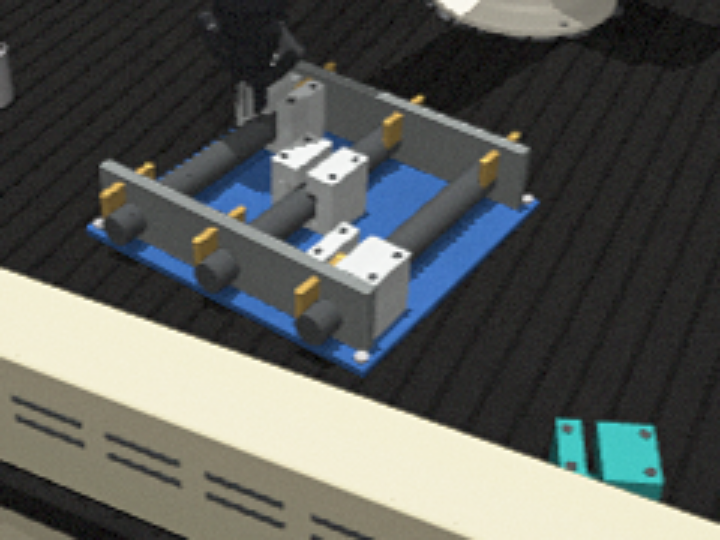

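Hub_left is over the near keys at about (300,110), with no reaction yet. I'll push a few mm more.

>>> {"method": "play_rows", "body": {
  "moves": [
    [[0,0,0],[0,0,0.002],0],
    [[0,0,0],[0,0,0.004],0],
    [[0,0,0],[0,0,0.005],0],
    [[0,0,0],[0,0,0.006],0],
    [[0,0,0],[0,0,0.006],0]
  ]
}}

```text
time: 8.7
ee_pos: [0.4857, -0.1201, 0.056]
tcp_rot: [-90.0, -0.0, 79.9]
wrist_force: [0.4, 0.4, -0.4]
opening: 0.0002
```

```bash
python3 go.py -.053 -.114 .057
```

```text
t 8.7 tcp [ 0.4857 -0.1201  0.056 ] rackxy [-0.0546 -0.1144] rot [-89.9902  -0.      79.9198] open 0.00016921563710069293 F [ 0.401   0.372  -0.3639]
target [ 0.4874 -0.12    0.057 ] shift [ 0.0004 -0.001  -0.0016] turn [-0.0098 -0.0058  0.    ]
```

>>> {"method": "play_rows", "body": {
  "moves": [
    [[0,0,0],[0,0,0.001],0],
    [[0,0,0],[0,0,0.002],0],
    [[0,0,0],[0,0,0.003],0],
    [[0,0,0],[0,0,0.004],0],
    [[0,0,0],[0,0,0.004],0]
  ]
}}

```text
time: 9.2
ee_pos: [0.4843, -0.1198, 0.0568]
tcp_rot: [-90.3, -0.0, 79.9]
wrist_force: [12.4, -1.6, -3.9]
opening: -0.0001
```

```bash
python3 go.py -.053 -.114 .057; python3 - <<'E'
from workcell import camera
import cv2
a=camera("scene")["img"][:,:,::-1]
cv2.imwrite("pics/scene7.png",cv2.resize(a[120:200,190:290],None,fx=6,fy=6,interpolation=cv2.INTER_CUBIC))
cv2.imwrite("pics/wrist7.png",camera("wrist")["img"][:,:,::-1])
E
```

```text
t 9.2 tcp [ 0.4843 -0.1198  0.0568] rackxy [-0.056  -0.1144] rot [-90.3128  -0.0004  79.9272] open -9.074832945855985e-05 F [12.3589 -1.6321 -3.9372]
target [ 0.4874 -0.12    0.057 ] shift [ 0.0004 -0.0002 -0.003 ] turn [0.3128 0.0016 0.0004]
```

View pics/scene7.png

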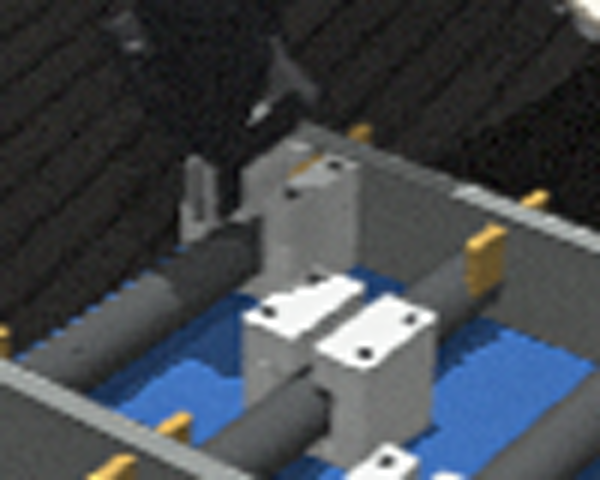

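View pics/wrist7.png

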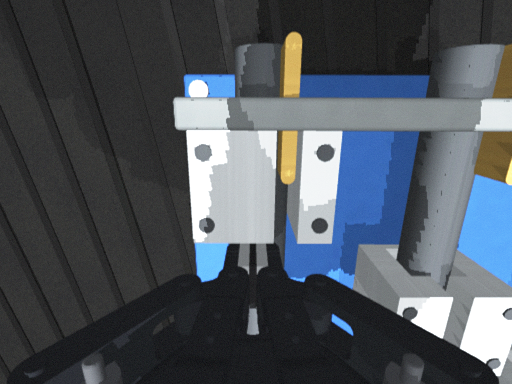

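Hub_left is flush: in the wrist view its top meets the near plate at row 130, the key sits in the slot at (290,160), and the reaction is 12 N. I'll back off and lift clear.

>>> {"method": "play_rows", "body": {
  "moves": [
    [[0,0,0],[0,0,-0.01],0],
    [[0,0,0],[0,0,-0.03],0],
    [[0,0,0],[0,-0.04,-0.03],0],
    [[0,0,0],[0,-0.09,-0.03],0],
    [[0,0,0],[0,-0.14,-0.03],0]
  ]
}}

```text
time: 9.8
ee_pos: [0.511, -0.1245, 0.197]
tcp_rot: [-89.9, -0.0, 79.9]
wrist_force: [1.2, 0.4, 0.0]
opening: -0.0002
```

>>> {"method": "play_rows", "body": {
  "moves": [
    [[0,0,0],[-0.15,-0.02,0],0],
    [[0,0,0],[-0.15,-0.02,0],0],
    [[0,0,0],[-0.15,-0.02,0],0],
    [[0,0,0],[-0.15,-0.02,0],0],
    [[0,0,0],[-0.15,-0.02,0],0]
  ]
}}

```text
time: 10.3
ee_pos: [0.4848, -0.2735, 0.2155]
tcp_rot: [-89.9, -0.0, 79.8]
wrist_force: [-0.4, 0.7, -0.1]
opening: 0.0004
```

```bash
python3 - <<'E'
from h import *
from workcell import camera,get_obs
np.set_printoptions(precision=4,suppress=True)
print(get_obs()["time"],get_obs()["ee_pos"],get_obs()["wrist_force"])
c=camera("top");im=c["img"];cv2.imwrite("pics/top8.png",cv2.resize(im[120:300,120:400,::-1],None,fx=2.8,fy=2.8))
s=camera("scene")["img"];cv2.imwrite("pics/scene8.png",cv2.resize(s[110:290,100:450,::-1],None,fx=2.2,fy=2.2))
hsv=cv2.cvtColor(im,cv2.COLOR_RGB2HSV);w=((hsv[:,:,1]<50)&(hsv[:,:,2]>160)).astype(np.uint8)
w[:150]=0;w[245:]=0;w[:,:215]=0;w[:,315:]=0
p=np.load("rack.npy");R=np.array([[np.cos(p[2]),-np.sin(p[2])],[np.sin(p[2]),np.cos(p[2])]])
n,l,st,ce=cv2.connectedComponentsWithStats(w,connectivity=4)
for i in range(1,n):
    if st[i][4]>15: print(ce[i],st[i][4],(onz(c,ce[i],.072)[:2]-p[:2])@R)
E
```

```text
10.3 [ 0.4848 -0.2735  0.2155] [-0.4059  0.7113 -0.1371]
[241.4972 163.7028] 360 [0.1017 0.1032]
[304.1515 168.0606] 33 [ 0.128  -0.1213]
[258.8102 196.5401] 137 [-0.0037  0.02  ]
[269.7299 198.4161] 137 [-0.0031 -0.0195]
[274.2377 228.6951] 446 [-0.1061 -0.0547]
```

View pics/top8.png

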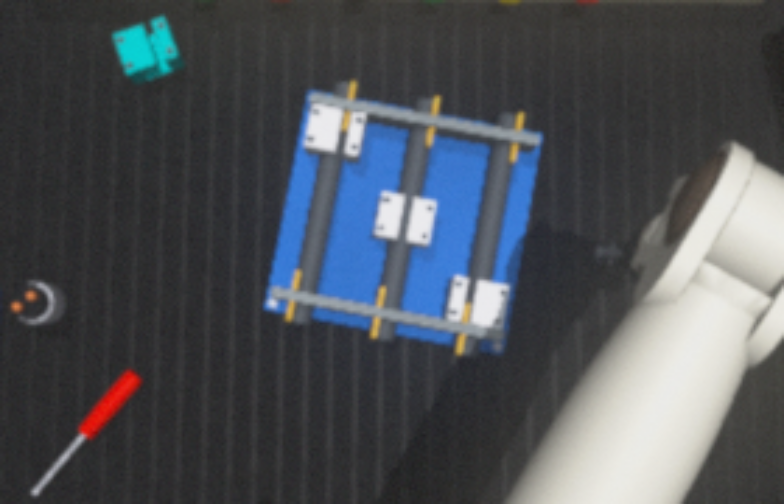

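View pics/scene8.png

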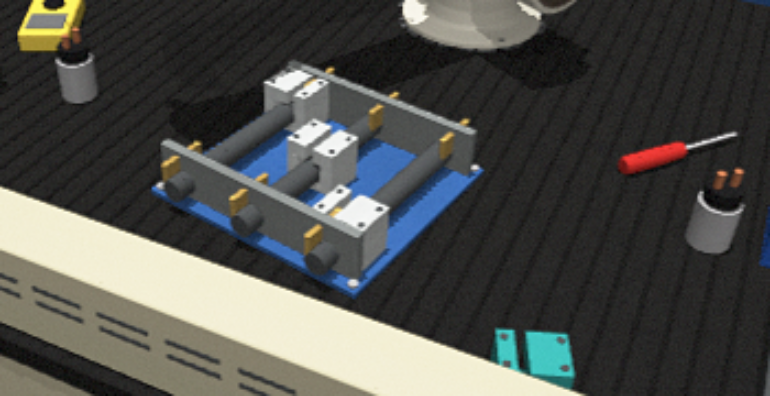

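Both look home and the centre hub and solenoids are unmoved. As a check I'll measure the inner faces, which should be at rack x = ±64 mm.

```bash
python3 - <<'E'
from h import *
from workcell import camera
c=camera("top");g=cv2.cvtColor(c["img"],cv2.COLOR_RGB2GRAY).astype(np.float32)
p=np.load("rack.npy");R=np.array([[np.cos(p[2]),-np.sin(p[2])],[np.sin(p[2]),np.cos(p[2])]])
f=K(c);Ti=np.linalg.inv(c["world_from_camera"])
xs=np.arange(-.11,.111,.001)
for n,ys,s in(("right hub",(.12,.125,.13,.135),1),("left hub",(-.125,-.13,-.135),-1),("centre",(.02,-.02),1),("centre far",(.02,-.02),-1)):
    for y in ys:
        q=np.array([np.r_[p[:2]+R@[x,y],.072,1] for x in xs])@Ti.T
        u=c["cx"]-f*q[:,0]/q[:,2];v=c["cy"]+f*q[:,1]/q[:,2]
        L=cv2.remap(g,u.astype(np.float32)[None],v.astype(np.float32)[None],1)[0]
        d=np.gradient(cv2.GaussianBlur(L[None],(0,0),2)[0])*s
        print(n,y,round(xs[np.argmax(d)]*1000))
E
```

```text
right hub 0.12 63
right hub 0.125 64
right hub 0.13 64
right hub 0.135 63
left hub -0.125 -63
left hub -0.13 -63
left hub -0.135 -62
centre 0.02 -32
centre -0.02 -32
centre far 0.02 26
centre far -0.02 26
```

Both inner faces are at 62–64 mm from the rack's middle, against the nominal 64, so I hand in.

```bash
python3 -c "
from workcell import job_done,get_obs
print(get_obs()['qd'].round(2));print(job_done())"
```

```text
[ 0.52 -0.29 -0.12 -0.13 -0.12 -0.1 ]
the job is handed in; nothing more can be done
None
```

I pushed both off-centre hubs home and handed the job in at about 10.5 s. hub_right, on the left shaft, went to the far plate (end_right). hub_left, on the right shaft, went to the near plate (end_left). I pushed with shut fingers and then lifted the gripper clear.

- **Hubs home:** The last top view puts the inner faces at 63–64 mm (hub_right) and 62–63 mm (hub_left) from the rack's middle, against a nominal 64. Each push ended on a firm stop of about 12–13 N, and the keys showed in the slots.
- **Bystanders:** The centre hub had moved less than 1 mm by measurement. The solenoids look untouched in the last pictures, but I did not measure them.
- **Disagreement:** The fingers stopped at rack x = +51 mm on one side and -56 mm on the other. That is probably a small error in my rack position or a finger offset, since the edge check agreed on both sides.

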